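# Dock the serology bench containers

## Robot

A 6-joint arm with a two-finger parallel gripper is mounted at the origin on the work surface. World frame = base frame: x ahead of the robot, y to its left, z up, the work surface at z = 0. Lengths are in m, angles in rad, forces in N, time in s.
With the tool pointing down it reaches from about 0.375 to 0.925 m from the base axis. Payload 5.7 kg.
Tool frame: the origin (TCP) lies at the very end of the fingers, on their centre line; the grasp point (between the pads) lies 19 mm behind it; z points along the fingers, y is the line along which they close (so a half turn about z gives the same grasp; the last joint's range is limited). The gripper opens to 88 mm and grips with 3 to 60 N. Pads are 20 mm wide; open, the fingers measure 115 mm over their backs; the gripper's body (75 mm by 178 mm) begins 61 mm behind the grasp point.
Start: joints at [-1.307, 0.359, 1.51, -0, 1.272, -0.115], TCP at [0.222, -0.557, 0.223] pointing down, gripper open.
Joint ranges: [-2.97, 2.97], [-1.01, 2.36], [0.21, 2.38], [-0.96, 4.11], [0.2, 2.71], [-2.98, 2.98]. Speed limits (rad/s): [2.39, 2.39, 3.14, 3.14, 3.14, 3.14].

## Interface

Orientations are given as [roll, pitch, yaw] about the fixed x, y, z axes, in that order (R = Rz(yaw) Ry(pitch) Rx(roll)).
In Python, from bench import * gives the robot as it stands.
- The arm moves only by the tool arm_command, never from a script. Its argument "moves" is a list of rows, each an object with "dr": the turn, a rotation vector about the tool's x, y, z in rad, a list of three; "delta_pos": the shift along the tool's x, y, z in cm, a list of three; "jaw": the opening, from 0 (shut) to 1 (fully open). A call has 1 to 8 rows; each row is the pose to reach, as a shift and turn from the pose commanded when the call began, along the tool's axes at that moment; what a row does not reach only later rows make up. A row lasts 1/10 s, in which the tool goes at most 50 mm and 8.59 degrees, less where a joint would pass 70% of its speed; a pose out of reach is approached as far as the arm can. A call with a gripper value outside its range is refused whole. The fingers move at their own pace and stop on an object; "force" is the grip in N (left out, the last holds). Time passes only in rows, so rows that repeat a pose let the fingers close. It gives the time, the measured TCP pose, the force, the opening and the grip force at its end, in the units of the state.
- observe(): the state, without advancing time (a new reading comes with each control period).
- read_camera(name): name is "side" or "top" or "wrist"; returns the picture (420x560x3 uint8, red, green, blue); there is no depth.
- get_calibration(name): a dict with "K" (3x3 intrinsics, pixels), "R" (3x3) and "t" (3): a world point X has camera coordinates R X + t. Camera axes: x right, y down, z forward; pixel columns grow to the right and rows downward; lengths in m; the calibration is good to about 2 mm. A picture is of the moment at which its call begins: read the wrist's pose just before it. get_calibration takes no time and is no camera call; for the wrist camera it gives the pose at the moment of the call.
- hand_in(): hands the job in; it is judged then, once.
The state is a dict: "time": time; "qpos": joint angles; "joint_vel": joint speeds; "effort": joint torques, N m; "position": TCP position; "orientation": TCP orientation; "contact_force": force on the tool from outside, world axes, zero at the start; "moment": the same for the moment, N m; "width": finger opening in m; "grasp_force": force on a finger pad.
Only numpy, scipy, OpenCV 4.12 (cv2) and the standard library are available. Lean on these libraries where they do the work, as an engineer would, in place of code of your own. Each camera call takes 0.05 s, during which the arm holds its last target. There are 200 camera calls.

## Task

Set up the test bench: stand each of the four loose white containers (the wide jar, the slim dropper bottle, the square bottle and the oblong slide box) upright in the pale green dock whose recess matches its outline in shape and size, down on the recess floor. Do not tip any of them over, and leave the small glass flask among them where it stands.

Things in the scene. Friction and masses are not known exactly. Their poses are not given: they have to be found in the camera images.
- jar: wide round reagent jar standing upright, white body 62 mm across and straight-sided up to 56 mm, black lid 56 mm across on top, 78 mm high in all, 120 to 260 g. Origin: centre of the underside, z up.
- dropper: slim round dropper bottle standing upright, white body 34 mm across and straight-sided up to 54 mm, narrow black nozzle above, 85 mm high in all, 40 to 90 g. Origin: centre of the underside, z up.
- square_bottle: square white bottle standing upright, body 46 x 46 mm and straight-sided up to 58 mm, round black screw cap 31 mm across above, 82 mm high in all, 95 to 200 g. Origin: centre of the underside, z up. x and y are normal to its flat sides.
- slide_box: oblong white microscope-slide box standing on its base, body 84 mm long (along its x) x 34 mm wide (along its y) up to 50 mm, flush black lid from 50 to 62 mm, one solid piece (the lid does not open), 90 to 185 g. Origin: centre of the underside, z up.
- jar_dock: the larger round dock: ring with a round recess 78 mm across inside, 90 mm outside; for the jar. Pale green plastic, fixed to the bench; rim 14 mm high over the bench, wall 6 mm, recess floor 4 mm above the bench. Origin: centre of the underside (bench level), z up.
- dropper_dock: the smaller round dock: ring with a round recess 50 mm across inside, 62 mm outside; for the dropper bottle. Pale green plastic, fixed to the bench; rim 14 mm high over the bench, wall 6 mm, recess floor 4 mm above the bench. Origin: centre of the underside (bench level), z up.
- square_dock: the square dock: recess 62 x 62 mm inside, 74 x 74 mm outside; for the square bottle. Pale green plastic, fixed to the bench; rim 14 mm high over the bench, wall 6 mm, recess floor 4 mm above the bench. Origin: centre of the underside (bench level), z up. x and y are normal to its sides.
- slide_dock: the oblong dock: recess 100 mm long (along its x) x 50 mm wide (along its y) inside, 112 x 62 mm outside; for the slide box. Pale green plastic, fixed to the bench; rim 14 mm high over the bench, wall 6 mm, recess floor 4 mm above the bench. Origin: centre of the underside (bench level), z up.
- flask: bystander: small stoppered conical glass flask standing loose in the middle of the work area, 40 mm across at the base, 78 mm high, easily knocked; leave it alone. Origin: centre of the underside.
There are look-alikes about, which are no part of the job. What is shaped like the jar_dock but red is not meant.

How it is judged:
By the outcome, as a careful person would: the job done as asked, in the order asked, and still so for the second after the job is handed in, with the robot touching nothing.
It also fails if it takes over 112 s, if anything falls off the work surface, if the arm or the gripper's body presses on something with over 40 N, if the wrist force passes 120 N, or if a joint passes its speed limit or range.

## Working session

There is one attempt and no reset: what is moved stays moved. The work goes in short steps, Python scripts to look and compute and a tool call to move; the robot and the scene stay as the last step left them, time stands still between calls to the robot, and variables do not carry over. Pictures are saved under pics/ and viewed, at most 14 in all, crops included, and the job is handed in when it is done.

Besides the shell and the picture viewer there is one more tool, called as name([rows], argument=value, ...), one row to a line, values as JSON. arm_command: Moves the arm, as the interface text tells. Its arguments: {"type":"object","properties":{"moves":{"type":"array","items":{"type":"object","properties":{"dr":{"type":"array","items":{"type":"number"}},"delta_pos":{"type":"array","items":{"type":"number"}},"jaw":{"type":"number"}}}},"force":{"type":"number"}},"required":["moves"]}

```bash
ls; mkdir -p pics
python3 - <<'E'
from bench import *
import cv2
print(observe())
for n in ("top","side"):
    c=get_calibration(n);print(n,c)
    cv2.imwrite(f"pics/{n}0.png",cv2.resize(read_camera(n)[:,:,::-1],(800,600),interpolation=cv2.INTER_CUBIC))
E
```

```text
pics
{'time': 0.0, 'qpos': array([-1.30712650e+00,  3.59484367e-01,  1.51142638e+00, -9.19175857e-07,
        1.27251656e+00, -1.15065078e-01]), 'joint_vel': array([-0.001926  , -0.00032863, -0.00173372,  0.00097598,  0.00072936,
       -0.00029083]), 'effort': array([-2.02869407e-03, -5.15374517e+01, -2.70728856e+01,  6.75374572e-02,
        3.51748872e-02, -1.32187374e-04]), 'position': array([ 0.2216765 , -0.55679825,  0.2218242 ]), 'orientation': array([-3.13977003e+00, -2.09766393e-04,  3.78734980e-01]), 'contact_force': array([-0.41159436, -0.06314208,  0.46620599]), 'moment': array([-0.04785751, -0.02505137,  0.02911549]), 'grasp_force': 0.0, 'width': 0.087601698670701}
top {'K': array([[477.53779626,   0.        , 277.13177959],
       [  0.        , 477.53779626, 205.12595685],
       [  0.        ,   0.        ,   1.        ]]), 'R': array([[ 0.00710374, -0.99969082, -0.0238286 ],
       [-0.99225477, -0.00409162, -0.12415207],
       [ 0.12401619,  0.02452598, -0.99197705]]), 't': array([-0.0402773 ,  0.5418639 ,  1.08670839])}
side {'K': array([[510.96914444,   0.        , 279.19370468],
       [  0.        , 510.96914444, 207.56045714],
       [  0.        ,   0.        ,   1.        ]]), 'R': array([[-0.92087208, -0.38975748,  0.0091498 ],
       [-0.28701164,  0.66185952, -0.69250725],
       [ 0.26385399, -0.64033669, -0.72135289]]), 't': array([0.4503991 , 0.22277768, 1.11924551])}
```

View pics/top0.png

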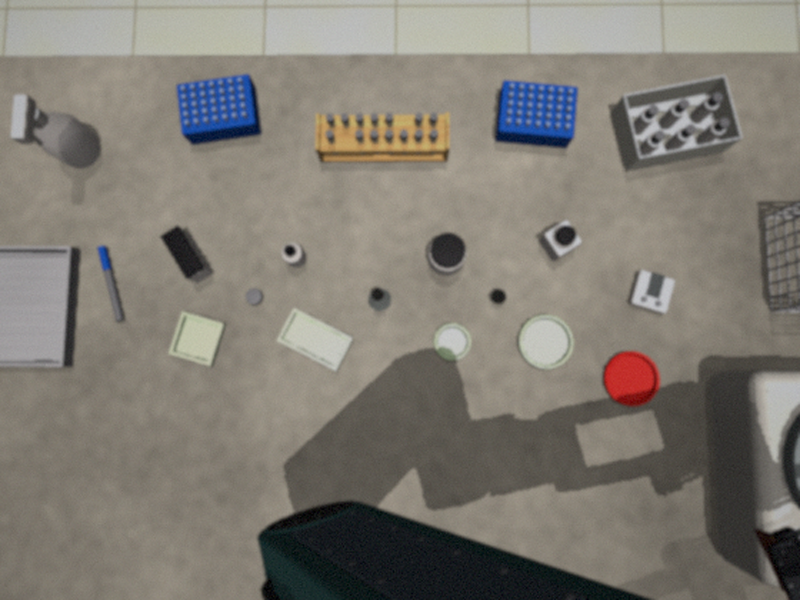

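View pics/side0.png

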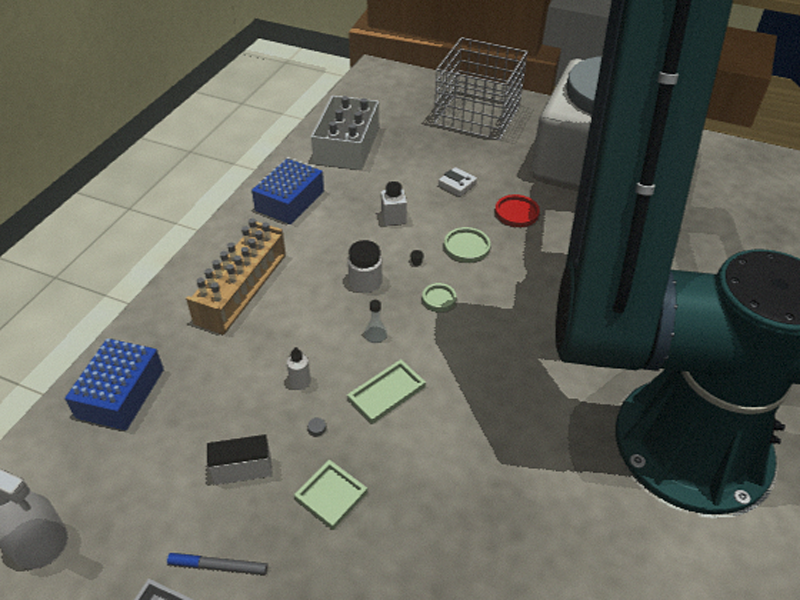

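The top view shows slide box (183,252), dropper (291,250), jar (447,250), square bottle (566,236), and docks: square (196,338), slide (315,338), dropper (452,341), jar (546,341). The flask is at (378,297). The side view agrees, and the red ring is the decoy. I'll enlarge the work area.

```bash
cat > h.py <<'E'
from bench import *
import cv2, numpy as np
def pix2w(name,pts,z,c=None):
    c=c or get_calibration(name); K,R,t=c["K"],c["R"],c["t"]
    o=-R.T@t; out=[]
    for (u,v),zz in zip(pts,np.broadcast_to(z,len(pts))):
        d=R.T@np.linalg.solve(K,[u,v,1]); out.append(o+d*(zz-o[2])/d[2])
    return np.array(out)
def w2pix(name,X,c=None):
    c=c or get_calibration(name); p=(c["R"]@np.atleast_2d(X).T).T+c["t"]; p=(c["K"]@p.T).T
    return p[:,:2]/p[:,2:]
E
python3 - <<'E'
from h import *
im=read_camera("top")[:,:,::-1]
cv2.imwrite("pics/topcrop.png",cv2.resize(im[150:270,105:425],None,fx=2.5,fy=2.5,interpolation=cv2.INTER_CUBIC))
hsv=cv2.cvtColor(im,cv2.COLOR_BGR2HSV)
m=cv2.inRange(hsv,(30,25,120),(75,255,255)); m[:150]=0
m=cv2.morphologyEx(m,cv2.MORPH_CLOSE,np.ones((5,5)))
cs,_=cv2.findContours(m,cv2.RETR_EXTERNAL,cv2.CHAIN_APPROX_NONE)
for c in cs:
    if cv2.contourArea(c)<200: continue
    W=pix2w("top",c[:,0]+0.0,0.012)[:,:2].astype(np.float32)
    (cx,cy),s,a=cv2.minAreaRect(W); print(np.round([cx,cy,*s],4),a)
E
```

```text
[ 0.4668 -0.1299  0.0626  0.0586] 56.171932220458984
[ 0.4667 -0.2845  0.091   0.0892] 35.029869079589844
[0.4681 0.2981 0.0774 0.0774] 74.89569854736328
```

View pics/topcrop.png

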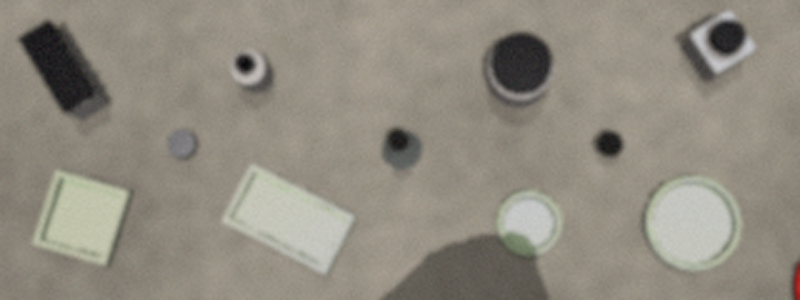

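Run:
```python
from h import *
def P(pts,z): return pix2w("top",[(105+x/2.5,150+y/2.5) for x,y in pts],z)
c=get_calibration("top");print("cam",-c["R"].T@c["t"])
for n,p,z in [("box",[(21,40),(49,21),(97,95),(70,112)],.062),("sdock",[(255,166),(355,217),(327,273),(222,222)],.014),("sqdock",[(57,170),(131,187),(107,266),(33,245)],.014)]:
    w=P(p,z);print(n,w.mean(0),cv2.minAreaRect(w[:,:2].astype(np.float32)))
    print(np.degrees(np.arctan2(*(np.roll(w,-1,0)-w)[:,1::-1].T)),np.linalg.norm(np.roll(w,-1,0)-w,axis=1))
print(P([(727,37),(521,63),(244,63),(397,138)],[.082,.078,.085,.078]))
w=P([(733,10),(756,47),(688,40)],.055);print(w,np.degrees(np.arctan2(*(w[1:]-w[0])[:,1::-1].T)))
c=get_calibration("wrist");s=observe();print(c)
from scipy.spatial.transform import Rotation as R
T=R.from_euler("xyz",s["orientation"]).as_matrix();print("cam in tool",T.T@(-c["R"].T@c["t"]-s["position"]),T.T@c["R"].T)
```

```text
cam [ 0.40318372 -0.06470034  1.14430356]
box [0.60343557 0.30697994 0.062     ] ((0.6030983328819275, 0.30736443400382996), (0.0846344456076622, 0.031209198758006096), 34.560420989990234)
[ -54.57068229 -145.43957502  123.16351914   35.95509485] [0.03121279 0.08463442 0.02918618 0.08347431]
sdock [0.46597948 0.09628179 0.014     ] ((0.4663766324520111, 0.09712044149637222), (0.11144743114709854, 0.061367496848106384), 64.13472747802734)
[-116.53264898  154.13471937   64.79724995  -29.32644823] [0.10774309 0.0588238  0.11145489 0.06147964]
sqdock [0.46721223 0.29485107 0.014     ] ((0.4679216742515564, 0.29481247067451477), (0.0742620974779129, 0.07779774069786072), 75.0986557006836)
[-102.50478948  165.09863802   74.86605791  -15.34848793] [0.07374586 0.07779772 0.07426268 0.07441479]
[[ 0.62865152 -0.30520717  0.082     ]
 [ 0.60512853 -0.12000771  0.078     ]
 [ 0.60315334  0.13064517  0.085     ]
 [ 0.53620022 -0.00830035  0.078     ]]
[[ 0.65987677 -0.31744865  0.055     ]
 [ 0.62503971 -0.33769981  0.055     ]
 [ 0.63148323 -0.27540355  0.055     ]] [-149.83010164  124.03161049]
{'K': array([[308.59490286,   0.        , 278.57317698],
       [  0.        , 308.59490286, 209.41588014],
       [  0.        ,   0.        ,   1.        ]]), 'R': array([[ 0.3691331 , -0.92937474, -0.00182946],
       [-0.8919265 , -0.35481104,  0.28031455],
       [-0.26116637, -0.10184164, -0.95990646]]), 't': array([-0.59843724, -0.03288694,  0.39219383])}
cam in tool [ 0.07791764 -0.00050552 -0.16257564] [[-7.46868641e-04 -9.59868710e-01 -2.80448749e-01]
 [ 9.99999632e-01 -5.98755079e-04 -6.13809481e-04]
 [ 4.21256402e-04 -2.80449105e-01  9.59868805e-01]]
```

```bash
cat >> h.py <<'E'
from scipy.spatial.transform import Rotation as Ro
def go(*goals):
    "goals (x,y,z,yaw_deg): deltas (cm, rotvec) from the present pose, tool axes"
    s=observe(); T=Ro.from_euler("xyz",s["orientation"])
    for g in goals:
        G=Ro.from_euler("xyz",[np.pi,0,np.radians(g[3])])
        d=T.inv().apply(np.array(g[:3])-s["position"])*100
        print(g,"dpos",np.round(d,2),"dr",np.round((T.inv()*G).as_rotvec(),3),"norm",np.linalg.norm(d).round(1))
E
python3 - <<'E'
from h import *
go((.605,-.12,.16,21.7),(.54,-.12,.18,21.7))
E
```

```text
(0.605, -0.12, 0.16, 21.7) dpos [ 51.77 -26.42   6.25] dr [-0.001 -0.     0.   ] norm 58.5
(0.54, -0.12, 0.18, 21.7) dpos [ 45.73 -28.82   4.25] dr [-0.001 -0.     0.   ] norm 54.2
```

arm_command([
  {"delta_pos":[51.8,-26.4,6.2],"jaw":1},
  {"delta_pos":[51.8,-26.4,6.2]},
  {"delta_pos":[51.8,-26.4,6.2]},
  {"delta_pos":[51.8,-26.4,6.2]},
  {"delta_pos":[51.8,-26.4,6.2]},
  {"delta_pos":[51.8,-26.4,6.2]},
  {"delta_pos":[51.8,-26.4,6.2]},
  {"delta_pos":[51.8,-26.4,6.2]},
])

```text
invalid input at $.moves[0]: expected keys dr, delta_pos, jaw
```

Run:
```python
from h import *
go((.605,-.12,.16,21.7))
```

```text
(0.605, -0.12, 0.16, 21.7) dpos [ 51.77 -26.42   6.25] dr [-0.001 -0.     0.   ] norm 58.5
```

arm_command([
  {"delta_pos":[51.8,-26.4,6.2],"dr":[0,0,0],"jaw":1},
  {"delta_pos":[51.8,-26.4,6.2],"dr":[0,0,0],"jaw":1},
  {"delta_pos":[51.8,-26.4,6.2],"dr":[0,0,0],"jaw":1},
  {"delta_pos":[51.8,-26.4,6.2],"dr":[0,0,0],"jaw":1},
  {"delta_pos":[51.8,-26.4,6.2],"dr":[0,0,0],"jaw":1},
  {"delta_pos":[51.8,-26.4,6.2],"dr":[0,0,0],"jaw":1},
  {"delta_pos":[51.8,-26.4,6.2],"dr":[0,0,0],"jaw":1},
  {"delta_pos":[51.8,-26.4,6.2],"dr":[0,0,0],"jaw":1},
])

```text
time: 0.95
position: [0.4853, -0.2568, 0.1799]
orientation: [-3.141, 0.0, 0.379]
contact_force: [1.2, -0.1, -0.1]
width: 0.0877
grasp_force: 0.0
```

Run:
```python
from h import *
go((.605,-.12,.16,21.7))
```

```text
(0.605, -0.12, 0.16, 21.7) dpos [16.18 -8.28  1.99] dr [-0.  0. -0.] norm 18.3
```

arm_command([
  {"delta_pos":[16.2,-8.3,2],"dr":[0,0,0],"jaw":1},
  {"delta_pos":[16.2,-8.3,2],"dr":[0,0,0],"jaw":1},
  {"delta_pos":[16.2,-8.3,2],"dr":[0,0,0],"jaw":1},
  {"delta_pos":[16.2,-8.3,2],"dr":[0,0,0],"jaw":1},
  {"delta_pos":[16.2,-8.3,2],"dr":[0,0,0],"jaw":1},
  {"delta_pos":[16.2,-8.3,2],"dr":[0,0,0],"jaw":1},
])

```text
time: 1.55
position: [0.6039, -0.121, 0.1597]
orientation: [-3.141, 0.001, 0.381]
contact_force: [-0.3, 0.1, -0.2]
width: 0.0881
grasp_force: 0.0
```

```bash
cat >> h.py <<'E'
def wlook(fn,marks):
    "wrist picture with projected expected points marked"
    c=get_calibration("wrist"); im=read_camera("wrist")[:,:,::-1].copy()
    im=cv2.resize(im,(800,600),interpolation=cv2.INTER_CUBIC); f=800/560
    for p in w2pix("wrist",marks,c): cv2.drawMarker(im,tuple(int(v*f) for v in p),(0,0,255),0,12,1)
    cv2.imwrite("pics/"+fn,im)
def wpix(pts,z): return pix2w("wrist",np.array(pts)*0.7,z)
E
python3 - <<'E'
from h import *
wlook("w1.png",[(.605,-.12,.078),(.467,-.2845,.014),(.467,-.13,.014),(.536,-.008,.078),(.6287,-.305,.082)])
go((.605,-.12,.024,21.7))
E
```

```text
(0.605, -0.12, 0.024, 21.7) dpos [ 0.23 -0.1  13.59] dr [-0.     0.001  0.001] norm 13.6
```

View pics/w1.png

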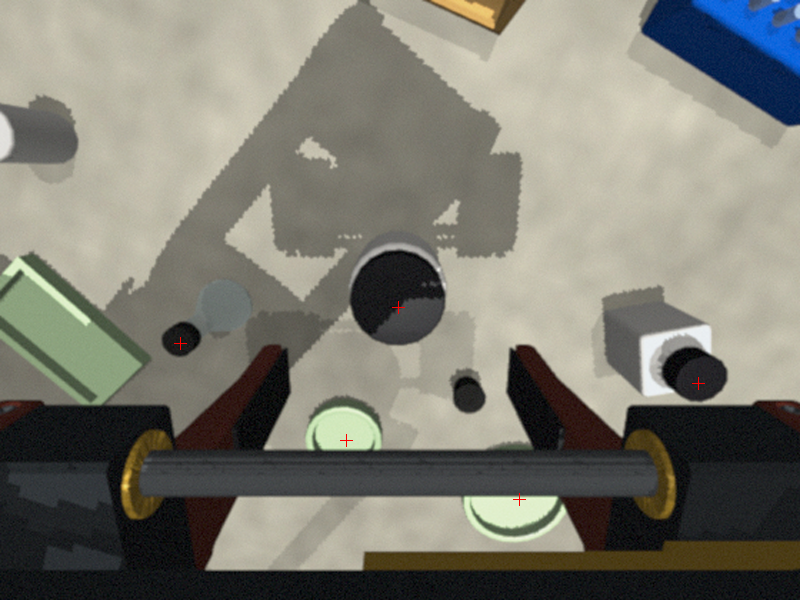

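The jar lid is at (397,296), about 11 px above its mark. The other marks are off the same way by 5–9 px, roughly 4 mm along tool x. That is within the gripper's tolerance, so I'll descend and grip.

arm_command([
  {"delta_pos":[0.6,-0.1,5],"dr":[0,0,0],"jaw":1},
  {"delta_pos":[0.6,-0.1,10],"dr":[0,0,0],"jaw":1},
  {"delta_pos":[0.6,-0.1,13.6],"dr":[0,0,0],"jaw":1},
  {"delta_pos":[0.6,-0.1,13.6],"dr":[0,0,0],"jaw":1},
  {"delta_pos":[0.6,-0.1,13.6],"dr":[0,0,0],"jaw":0.6},
  {"delta_pos":[0.6,-0.1,13.6],"dr":[0,0,0],"jaw":0.6},
  {"delta_pos":[0.6,-0.1,13.6],"dr":[0,0,0],"jaw":0.6},
  {"delta_pos":[0.6,-0.1,13.6],"dr":[0,0,0],"jaw":0.6},
], force=25)

```text
time: 2.4
position: [0.6107, -0.1188, 0.0264]
orientation: [3.14, -0.003, 0.379]
contact_force: [-1.0, -0.8, 8.3]
width: 0.0612
grasp_force: 25.0
```

Run:
```python
from h import *
o=observe();p=o["position"];print(p,o["grasp_force"],o["width"])
go((p[0],p[1],.12,21.7),(.4705,-.283,.12,21.7),(.4705,-.283,.028,21.7))
```

```text
[ 0.61072933 -0.11883432  0.02642535] 25.0059859835892 0.0612220866417096
(np.float64(0.6107293260311175), np.float64(-0.11883431959085486), 0.12, 21.7) dpos [ 0.03  0.02 -9.36] dr [ 0.002 -0.003 -0.   ] norm 9.4
(0.4705, -0.283, 0.12, 21.7) dpos [-19.07  10.09  -9.39] dr [ 0.002 -0.003 -0.   ] norm 23.5
(0.4705, -0.283, 0.028, 21.7) dpos [-19.1   10.07  -0.19] dr [ 0.002 -0.003 -0.   ] norm 21.6
```

arm_command([
  {"delta_pos":[0,0,-5],"dr":[0,0,0],"jaw":0.6},
  {"delta_pos":[0,0,-9.4],"dr":[0,0,0],"jaw":0.6},
  {"delta_pos":[-4,2.1,-9.4],"dr":[0,0,0],"jaw":0.6},
  {"delta_pos":[-8,4.2,-9.4],"dr":[0,0,0],"jaw":0.6},
  {"delta_pos":[-12,6.3,-9.4],"dr":[0,0,0],"jaw":0.6},
  {"delta_pos":[-16,8.4,-9.4],"dr":[0,0,0],"jaw":0.6},
  {"delta_pos":[-19.1,10.1,-9.4],"dr":[0,0,0],"jaw":0.6},
  {"delta_pos":[-19.1,10.1,-7],"dr":[0,0,0],"jaw":0.6},
])

```text
time: 3.2
position: [0.4691, -0.2878, 0.0974]
orientation: [3.135, -0.002, 0.375]
contact_force: [2.1, -0.3, -1.3]
width: 0.0612
grasp_force: 25.0
```

Run:
```python
from h import *
o=observe();print(o["grasp_force"],o["width"],o["position"])
wlook("w2.png",[(.467,-.2845,.014)])
go((.4705,-.283,.031,21.7))
```

```text
24.997742452542298 0.06118856208615527 [ 0.46906923 -0.28779147  0.09740306]
(0.4705, -0.283, 0.031, 21.7) dpos [ 0.35 -0.    6.16] dr [-0.     0.    -0.003] norm 6.2
```

View pics/w2.png

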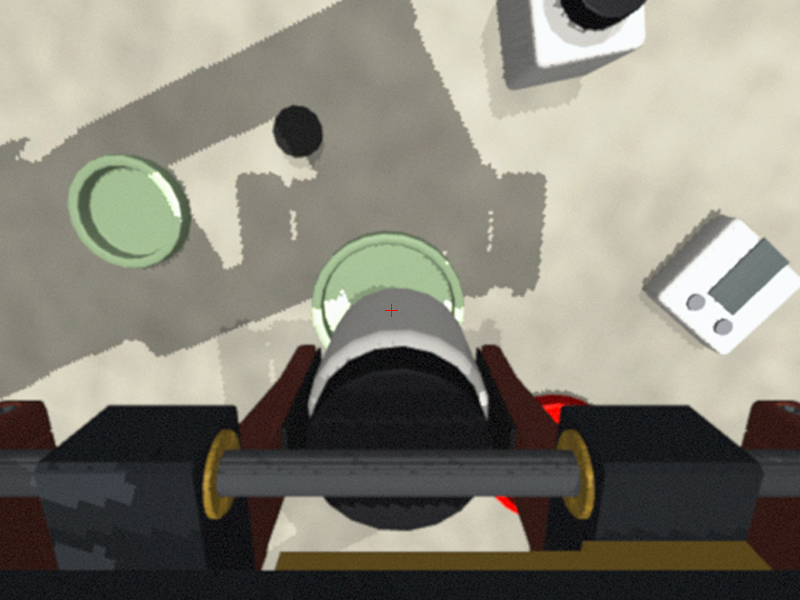

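The dock ring is centred near (388,306), within 3 mm of its mark, and the jar is held between the pads. I'll lower it, release and rise.

arm_command([
  {"delta_pos":[0.3,-0.1,2.5],"dr":[0,0,0],"jaw":0.6},
  {"delta_pos":[0.3,-0.1,4.5],"dr":[0,0,0],"jaw":0.6},
  {"delta_pos":[0.3,-0.1,5.5],"dr":[0,0,0],"jaw":0.6},
  {"delta_pos":[0.3,-0.1,6.0],"dr":[0,0,0],"jaw":0.6},
  {"delta_pos":[0.3,-0.1,6.2],"dr":[0,0,0],"jaw":0.6},
  {"delta_pos":[0.3,-0.1,6.3],"dr":[0,0,0],"jaw":0.6},
  {"delta_pos":[0.3,-0.1,6.3],"dr":[0,0,0],"jaw":0.6},
])

```text
time: 3.95
position: [0.4722, -0.2811, 0.0319]
orientation: [3.141, -0.001, 0.379]
contact_force: [0.1, -0.1, -2.1]
width: 0.0609
grasp_force: 25.0
```

arm_command([
  {"delta_pos":[-0.2,0.0,0.15],"dr":[0,0,0],"jaw":0.6},
  {"delta_pos":[-0.2,0.0,0.2],"dr":[0,0,0],"jaw":0.6},
  {"delta_pos":[-0.2,0.0,0.2],"dr":[0,0,0],"jaw":1},
  {"delta_pos":[-0.2,0.0,0.2],"dr":[0,0,0],"jaw":1},
  {"delta_pos":[-0.2,0.0,0.2],"dr":[0,0,0],"jaw":1},
  {"delta_pos":[-0.2,0.0,-4],"dr":[0,0,0],"jaw":1},
  {"delta_pos":[-0.2,0.0,-9],"dr":[0,0,0],"jaw":1},
  {"delta_pos":[-0.2,0.0,-13],"dr":[0,0,0],"jaw":1},
])

```text
time: 4.75
position: [0.4699, -0.2817, 0.1632]
orientation: [3.141, -0.0, 0.379]
contact_force: [0.7, -2.1, 0.3]
width: 0.0874
grasp_force: 0.0
```

Run:
```python
from h import *
go((.604,.131,.17,21.7))
```

```text
(0.604, 0.131, 0.17, 21.7) dpos [ 27.72 -33.38  -0.68] dr [ 0. -0.  0.] norm 43.4
```

arm_command([
  {"delta_pos":[27.9,-33.4,-0.7],"dr":[0,0,0],"jaw":1},
  {"delta_pos":[27.9,-33.4,-0.7],"dr":[0,0,0],"jaw":1},
  {"delta_pos":[27.9,-33.4,-0.7],"dr":[0,0,0],"jaw":1},
  {"delta_pos":[27.9,-33.4,-0.7],"dr":[0,0,0],"jaw":1},
  {"delta_pos":[27.9,-33.4,-0.7],"dr":[0,0,0],"jaw":1},
  {"delta_pos":[27.9,-33.4,-0.7],"dr":[0,0,0],"jaw":1},
  {"delta_pos":[27.9,-33.4,-0.7],"dr":[0,0,0],"jaw":1},
  {"delta_pos":[27.9,-33.4,-0.7],"dr":[0,0,0],"jaw":1},
])

```text
time: 5.55
position: [0.5947, 0.1005, 0.1677]
orientation: [3.142, 0.0, 0.379]
contact_force: [0.9, -0.4, -0.1]
width: 0.0878
grasp_force: 0.0
```

arm_command([
  {"delta_pos":[2.2,-2.7,0],"dr":[0,0,0],"jaw":1},
  {"delta_pos":[2.2,-2.7,0],"dr":[0,0,0],"jaw":1},
  {"delta_pos":[2.2,-2.7,0],"dr":[0,0,0],"jaw":1},
])

```text
time: 5.85
position: [0.6046, 0.132, 0.1673]
orientation: [3.141, 0.001, 0.381]
contact_force: [-1.3, -0.4, 0.3]
width: 0.088
grasp_force: 0.0
```

Run:
```python
from h import *
wlook("w3.png",[(.603,.131,.085),(.603,.307,.062),(.536,-.008,.078),(.466,.097,.014)])
go((.605,.131,.024,21.7))
```

```text
(0.605, 0.131, 0.024, 21.7) dpos [ 0.08  0.03 14.33] dr [0.    0.001 0.001] norm 14.3
```

View pics/w3.png

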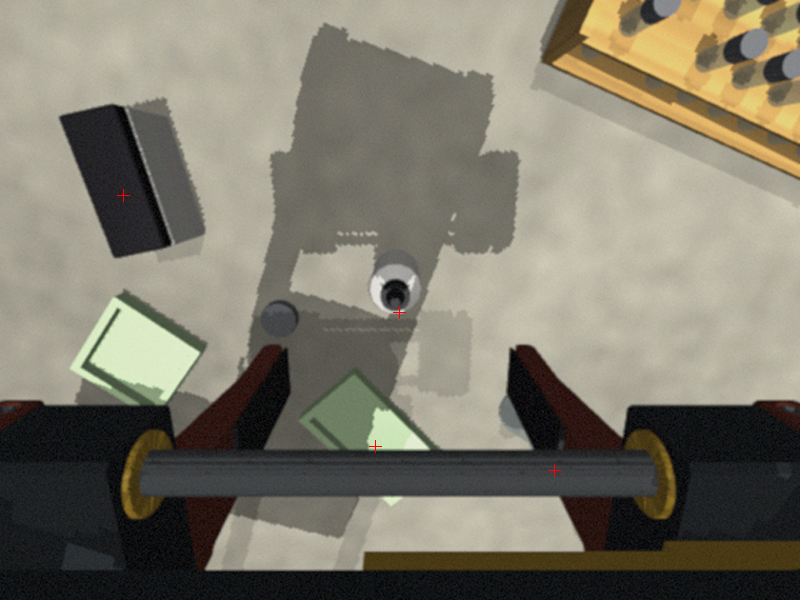

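Run:
```python
from h import *
o=observe();T=Ro.from_euler("xyz",o["orientation"])
print("tip px",w2pix("wrist",[o["position"]+T.apply(v) for v in ([.01,.044,0],[-.01,.044,0],[.01,-.044,0],[-.01,-.044,0],[0,0,.143])])/.7)
w=wpix([(396,294),(117,180)],[.085,.062]);print(w,(w-o["position"])@T.as_matrix())
w=wpix([(395,288)],[.054]);print(w)
a=wpix([(60,116),(122,104),(172,243),(113,258)],.062);print(cv2.minAreaRect(a[:,:2].astype(np.float32)))
```

```text
tip px [[510.33863376 348.41772993]
 [506.88689035 393.72250741]
 [288.81703328 348.5310586 ]
 [292.23924826 393.81837724]
 [398.94887771 283.90174199]]
[[0.6123638  0.13616468 0.085     ]
 [0.61038521 0.31153511 0.062     ]] [[ 0.00947917 -0.0018032   0.08226248]
 [ 0.0726143  -0.16544394  0.10513972]]
[[0.60772549 0.13517229 0.054     ]]
((0.6085743308067322, 0.3100581467151642), (0.08267801254987717, 0.03876681625843048), 32.22087860107422)
```

The dropper is at (395,290), about 5 mm beyond the top-camera estimate. The slide box lid is centred at (117,180) and is consistent. The fingertip projection confirms the wrist calibration, so I'll grip.

arm_command([
  {"delta_pos":[0.5,-0.1,5],"dr":[0,0,0],"jaw":1},
  {"delta_pos":[0.5,-0.1,10],"dr":[0,0,0],"jaw":1},
  {"delta_pos":[0.5,-0.1,14.2],"dr":[0,0,0],"jaw":1},
  {"delta_pos":[0.5,-0.1,14.2],"dr":[0,0,0],"jaw":0.6},
  {"delta_pos":[0.5,-0.1,14.2],"dr":[0,0,0],"jaw":0.3},
  {"delta_pos":[0.5,-0.1,14.2],"dr":[0,0,0],"jaw":0.3},
  {"delta_pos":[0.5,-0.1,14.2],"dr":[0,0,0],"jaw":0.3},
  {"delta_pos":[0.5,-0.1,14.2],"dr":[0,0,0],"jaw":0.3},
], force=15)

```text
time: 6.7
position: [0.6108, 0.1345, 0.0279]
orientation: [3.141, -0.004, 0.379]
contact_force: [-0.3, 0.2, 1.0]
width: 0.0509
grasp_force: 0.0
```

arm_command([
  {"delta_pos":[0,0,0],"dr":[0,0,0],"jaw":0.3},
  {"delta_pos":[0,0,0],"dr":[0,0,0],"jaw":0.3},
])

```text
time: 6.9
position: [0.6096, 0.1346, 0.0264]
orientation: [3.141, -0.001, 0.379]
contact_force: [-0.8, 0.3, 0.1]
width: 0.0357
grasp_force: 0.3
```

Run:
```python
from h import *
o=observe();p=o["position"];print(p,o["grasp_force"],o["width"])
go((p[0],p[1],.16,21.7),(.470,-.128,.16,21.7))
```

```text
[0.60959246 0.1346126  0.02643054] 0.28942178963916376 0.03569259283270874
(np.float64(0.6095924644320234), np.float64(0.13461260411196416), 0.16, 21.7) dpos [ 1.000e-02  0.000e+00 -1.336e+01] dr [ 0.    -0.001  0.   ] norm 13.4
(0.47, -0.128, 0.16, 21.7) dpos [-22.67  19.24 -13.38] dr [ 0.    -0.001  0.   ] norm 32.6
```

Fingers are just touching, so I'll let them close, then lift high and carry over.

arm_command([
  {"delta_pos":[0,0,0],"dr":[0,0,0],"jaw":0.3},
  {"delta_pos":[0,0,0],"dr":[0,0,0],"jaw":0.3},
  {"delta_pos":[0,0,-4.5],"dr":[0,0,0],"jaw":0.3},
  {"delta_pos":[0,0,-9],"dr":[0,0,0],"jaw":0.3},
  {"delta_pos":[0,0,-13.4],"dr":[0,0,0],"jaw":0.3},
  {"delta_pos":[-3.4,2.9,-13.4],"dr":[0,0,0],"jaw":0.3},
  {"delta_pos":[-6.8,5.8,-13.4],"dr":[0,0,0],"jaw":0.3},
  {"delta_pos":[-10.2,8.7,-13.4],"dr":[0,0,0],"jaw":0.3},
])

```text
time: 7.7
position: [0.5459, 0.015, 0.1599]
orientation: [3.141, -0.0, 0.38]
contact_force: [0.2, -0.9, -1.3]
width: 0.0334
grasp_force: 15.0
```

arm_command([
  {"delta_pos":[-3.4,2.9,0],"dr":[0,0,0],"jaw":0.3},
  {"delta_pos":[-6.8,5.8,0],"dr":[0,0,0],"jaw":0.3},
  {"delta_pos":[-10,8.5,0],"dr":[0,0,0],"jaw":0.3},
  {"delta_pos":[-12.5,10.5,0],"dr":[0,0,0],"jaw":0.3},
  {"delta_pos":[-12.5,10.5,3],"dr":[0,0,0],"jaw":0.3},
  {"delta_pos":[-12.5,10.5,5],"dr":[0,0,0],"jaw":0.3},
  {"delta_pos":[-12.5,10.5,5],"dr":[0,0,0],"jaw":0.3},
])

```text
time: 8.4
position: [0.4669, -0.1273, 0.1074]
orientation: [-3.138, 0.004, 0.378]
contact_force: [-0.7, 0.3, -0.4]
width: 0.0336
grasp_force: 15.0
```

Run:
```python
from h import *
o=observe();print(o["grasp_force"],o["width"],o["position"])
wlook("w4.png",[(.470,-.128,.014),(o["position"][0],o["position"][1],.085)])
go((.470,-.128,.031,21.7))
```

```text
14.999384164111689 0.033585262066298326 [ 0.46689661 -0.12734001  0.10744851]
(0.47, -0.128, 0.031, 21.7) dpos [0.19 0.14 7.77] dr [-0.003  0.002 -0.   ] norm 7.8
```

View pics/w4.png

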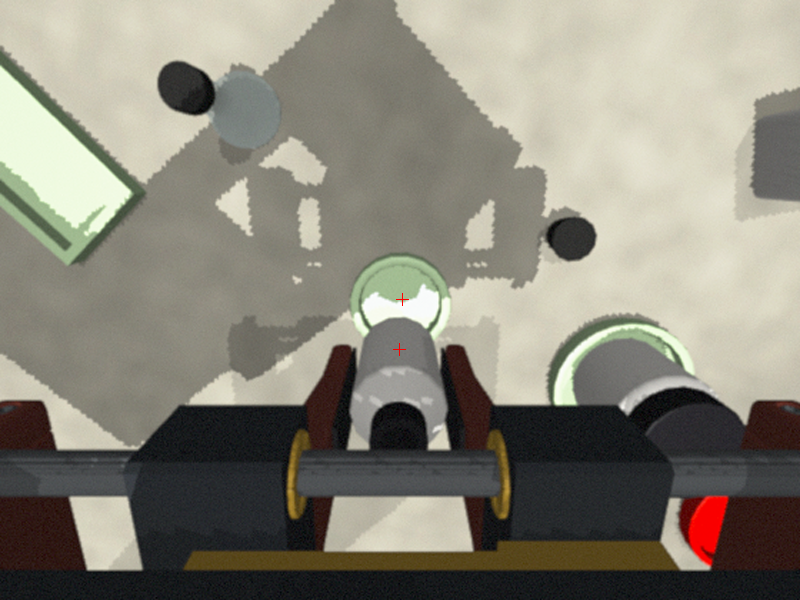

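The dropper dock is centred at (400,302), on its mark, with the bottle above it, and the jar sits inside its dock ring. I'll lower it and release.

arm_command([
  {"delta_pos":[0.1,0.1,3],"dr":[0,0,0],"jaw":0.3},
  {"delta_pos":[0.1,0.1,5.5],"dr":[0,0,0],"jaw":0.3},
  {"delta_pos":[0.1,0.1,7],"dr":[0,0,0],"jaw":0.3},
  {"delta_pos":[0.1,0.1,7.5],"dr":[0,0,0],"jaw":0.3},
  {"delta_pos":[0.1,0.1,7.7],"dr":[0,0,0],"jaw":0.3},
  {"delta_pos":[0.1,0.1,7.8],"dr":[0,0,0],"jaw":0.3},
  {"delta_pos":[0.1,0.1,7.8],"dr":[0,0,0],"jaw":0.3},
])

```text
time: 9.15
position: [0.4715, -0.1287, 0.0325]
orientation: [3.14, -0.001, 0.379]
contact_force: [0.8, -0.0, -1.1]
width: 0.0335
grasp_force: 15.0
```

arm_command([
  {"delta_pos":[-0.2,0.0,0.1],"dr":[0,0,0],"jaw":0.3},
  {"delta_pos":[-0.2,0.0,0.2],"dr":[0,0,0],"jaw":0.3},
  {"delta_pos":[-0.2,0.0,0.2],"dr":[0,0,0],"jaw":0.3},
])

```text
time: 9.45
position: [0.4689, -0.1294, 0.0303]
orientation: [3.141, -0.0, 0.379]
contact_force: [-1.5, -0.7, 5.0]
width: 0.033
grasp_force: 15.0
```

Contact with the floor, so I'll open and rise.

arm_command([
  {"delta_pos":[0,0.0,0],"dr":[0,0,0],"jaw":0.8},
  {"delta_pos":[0,0.0,0],"dr":[0,0,0],"jaw":0.8},
  {"delta_pos":[0,0.0,0],"dr":[0,0,0],"jaw":0.8},
  {"delta_pos":[0,0.0,0],"dr":[0,0,0],"jaw":0.8},
  {"delta_pos":[0,0.0,0],"dr":[0,0,0],"jaw":0.8},
  {"delta_pos":[0,0.0,-4.5],"dr":[0,0,0],"jaw":1},
  {"delta_pos":[0,0.0,-9],"dr":[0,0,0],"jaw":1},
  {"delta_pos":[0,0.0,-13.5],"dr":[0,0,0],"jaw":1},
])

```text
time: 10.25
position: [0.4682, -0.129, 0.1659]
orientation: [-3.14, 0.001, 0.379]
contact_force: [1.4, -0.0, -0.0]
width: 0.0872
grasp_force: 0.0
```

Run:
```python
from h import *
go((.632,-.304,.175,32))
```

```text
(0.632, -0.304, 0.175, 32) dpos [ 8.75 22.32 -0.95] dr [-0.001  0.001 -0.18 ] norm 24.0
```

arm_command([
  {"delta_pos":[8.8,22.3,-1],"dr":[0,0,-0.18],"jaw":1},
  {"delta_pos":[8.8,22.3,-1],"dr":[0,0,-0.18],"jaw":1},
  {"delta_pos":[8.8,22.3,-1],"dr":[0,0,-0.18],"jaw":1},
  {"delta_pos":[8.8,22.3,-1],"dr":[0,0,-0.18],"jaw":1},
  {"delta_pos":[8.8,22.3,-1],"dr":[0,0,-0.18],"jaw":1},
  {"delta_pos":[8.8,22.3,-1],"dr":[0,0,-0.18],"jaw":1},
  {"delta_pos":[8.8,22.3,-1],"dr":[0,0,-0.18],"jaw":1},
])

```text
time: 10.95
position: [0.6326, -0.304, 0.1737]
orientation: [-3.14, 0.001, 0.558]
contact_force: [0.0, 0.6, -0.8]
width: 0.0875
grasp_force: 0.0
```

Run:
```python
from h import *
o=observe();p=o["position"]
wlook("w5.png",[(.632,-.304,.082),(p[0],p[1],.058)])
go((.632,-.304,.024,32))
```

```text
(0.632, -0.304, 0.024, 32) dpos [-0.03  0.12 14.98] dr [-0.002  0.001  0.   ] norm 15.0
```

View pics/w5.png

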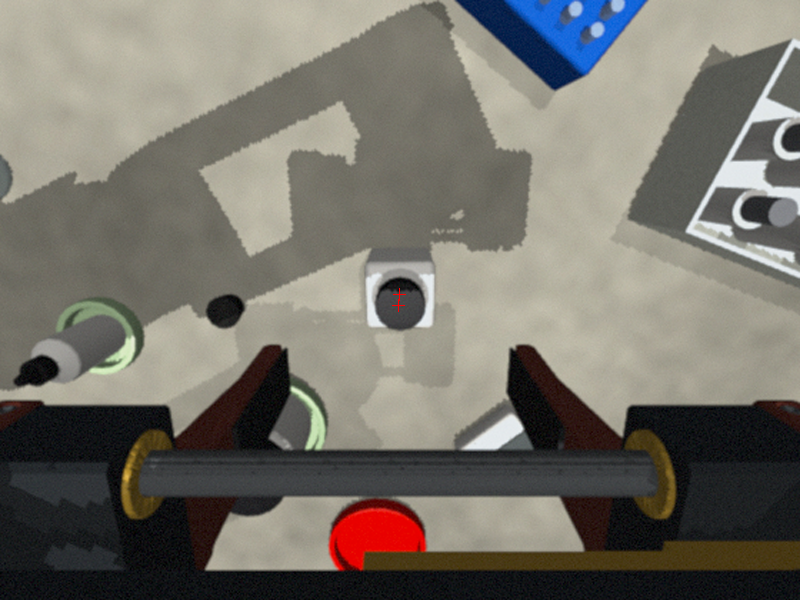

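The square bottle's cap is at (400,303), on its mark, and its sides are aligned with the fingers. The dropper stands upright in its dock. I'll grip.

arm_command([
  {"delta_pos":[0,0,5],"dr":[0,0,0],"jaw":1},
  {"delta_pos":[0,0,10],"dr":[0,0,0],"jaw":1},
  {"delta_pos":[0,0,14.8],"dr":[0,0,0],"jaw":1},
  {"delta_pos":[0,0,14.8],"dr":[0,0,0],"jaw":0.6},
  {"delta_pos":[0,0,14.8],"dr":[0,0,0],"jaw":0.4},
  {"delta_pos":[0,0,14.8],"dr":[0,0,0],"jaw":0.4},
  {"delta_pos":[0,0,14.8],"dr":[0,0,0],"jaw":0.4},
  {"delta_pos":[0,0,14.8],"dr":[0,0,0],"jaw":0.4},
], force=25)

```text
time: 11.8
position: [0.6345, -0.3046, 0.0294]
orientation: [3.138, -0.002, 0.559]
contact_force: [-0.4, -0.4, -0.2]
width: 0.0513
grasp_force: 0.0
```

arm_command([
  {"delta_pos":[0,0,0],"dr":[0,0,0],"jaw":0.4},
  {"delta_pos":[0,0,0],"dr":[0,0,0],"jaw":0.4},
  {"delta_pos":[0,0,0],"dr":[0,0,0],"jaw":0.4},
])

```text
time: 12.1
position: [0.6341, -0.3044, 0.0287]
orientation: [3.139, -0.001, 0.559]
contact_force: [-0.3, -0.2, 7.3]
width: 0.0459
grasp_force: 25.0
```

Run:
```python
from h import *
p=observe()["position"]
go((p[0],p[1],.165,32),(.470,.296,.165,75))
```

```text
(np.float64(0.6340506178221087), np.float64(-0.3044174569579716), 0.165, 32) dpos [  0.02   0.03 -13.63] dr [ 0.002 -0.001  0.   ] norm 13.6
(0.47, 0.296, 0.165, 75) dpos [ 17.94 -59.58 -13.74] dr [ 0.003 -0.    -0.75 ] norm 63.7
```

arm_command([
  {"delta_pos":[0,0,-5],"dr":[0,0,0],"jaw":0.4},
  {"delta_pos":[0,0,-10],"dr":[0,0,0],"jaw":0.4},
  {"delta_pos":[0,0,-13.7],"dr":[0,0,0],"jaw":0.4},
  {"delta_pos":[1.2,-4,-13.7],"dr":[0,0,-0.05],"jaw":0.4},
  {"delta_pos":[2.4,-8,-13.7],"dr":[0,0,-0.1],"jaw":0.4},
  {"delta_pos":[3.6,-12,-13.7],"dr":[0,0,-0.15],"jaw":0.4},
  {"delta_pos":[4.9,-16.3,-13.7],"dr":[0,0,-0.2],"jaw":0.4},
  {"delta_pos":[6.2,-20.6,-13.7],"dr":[0,0,-0.25],"jaw":0.4},
])

```text
time: 12.9
position: [0.5755, -0.0949, 0.1639]
orientation: [3.142, -0.0, 0.81]
contact_force: [0.1, 1.1, -2.8]
width: 0.0459
grasp_force: 25.0
```

Run:
```python
from h import *
o=observe();print(o["grasp_force"],o["width"],o["position"])
go((.470,.296,.165,75))
```

```text
24.956981241703033 0.045864721642531275 [ 0.57551773 -0.09487038  0.16394042]
(0.47, 0.296, 0.165, 75) dpos [ 21.04 -34.59  -0.1 ] dr [ 0.    -0.    -0.499] norm 40.5
```

arm_command([
  {"delta_pos":[2.3,-3.8,0],"dr":[0,0,-0.06],"jaw":0.4},
  {"delta_pos":[4.7,-7.7,0],"dr":[0,0,-0.12],"jaw":0.4},
  {"delta_pos":[7.1,-11.6,0],"dr":[0,0,-0.18],"jaw":0.4},
  {"delta_pos":[9.5,-15.5,0],"dr":[0,0,-0.25],"jaw":0.4},
  {"delta_pos":[11.9,-19.4,0],"dr":[0,0,-0.31],"jaw":0.4},
  {"delta_pos":[14.3,-23.4,0],"dr":[0,0,-0.37],"jaw":0.4},
  {"delta_pos":[16.7,-27.4,0],"dr":[0,0,-0.44],"jaw":0.4},
  {"delta_pos":[19,-31.2,0],"dr":[0,0,-0.5],"jaw":0.4},
])

```text
time: 13.7
position: [0.4809, 0.2583, 0.1641]
orientation: [3.141, -0.0, 1.312]
contact_force: [-0.0, 0.1, -1.5]
width: 0.0458
grasp_force: 25.0
```

arm_command([
  {"delta_pos":[2,-3.4,0],"dr":[0,0,0],"jaw":0.4},
  {"delta_pos":[2,-3.4,3],"dr":[0,0,0],"jaw":0.4},
  {"delta_pos":[2,-3.4,5],"dr":[0,0,0],"jaw":0.4},
  {"delta_pos":[2,-3.4,5],"dr":[0,0,0],"jaw":0.4},
  {"delta_pos":[2,-3.4,5],"dr":[0,0,0],"jaw":0.4},
])

```text
time: 14.2
position: [0.4541, 0.2846, 0.114]
orientation: [-3.141, 0.0, 1.309]
contact_force: [0.1, -0.1, -0.9]
width: 0.0459
grasp_force: 25.0
```

Run:
```python
from h import *
o=observe();p=o["position"]
wlook("w6.png",[(.470,.296,.014),(p[0],p[1],p[2]+.01)])
go((.470,.296,.033,75))
```

```text
(0.47, 0.296, 0.033, 75) dpos [1.47 1.16 8.16] dr [ 0.001 -0.001 -0.001] norm 8.4
```

View pics/w6.png

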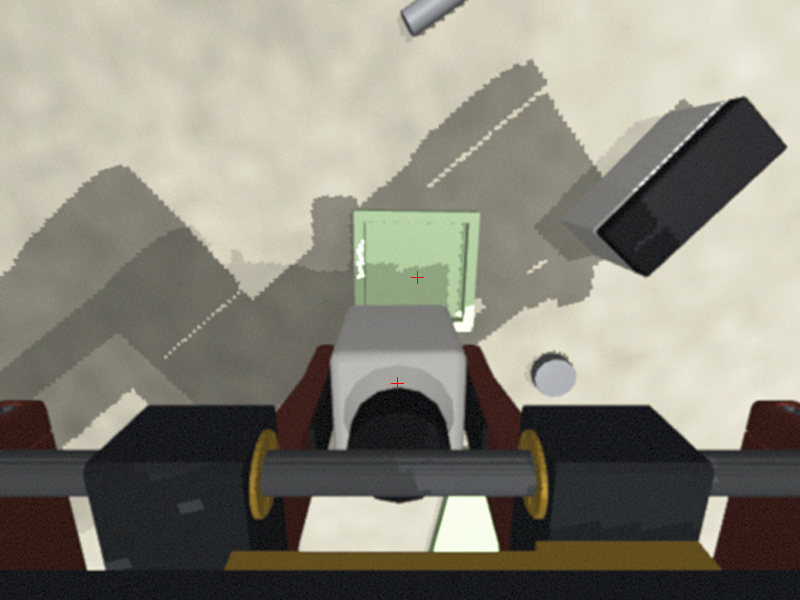

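The square dock spans (353,211) to (476,331), so its centre is about (415,272), 3 mm beyond the mark and aligned. I'll place the bottle.

arm_command([
  {"delta_pos":[1.8,1.1,0.5],"dr":[0,0,0],"jaw":0.4},
  {"delta_pos":[1.8,1.1,3],"dr":[0,0,0],"jaw":0.4},
  {"delta_pos":[1.8,1.1,5.5],"dr":[0,0,0],"jaw":0.4},
  {"delta_pos":[1.8,1.1,7],"dr":[0,0,0],"jaw":0.4},
  {"delta_pos":[1.8,1.1,7.7],"dr":[0,0,0],"jaw":0.4},
  {"delta_pos":[1.8,1.1,8.0],"dr":[0,0,0],"jaw":0.4},
  {"delta_pos":[1.8,1.1,8.0],"dr":[0,0,0],"jaw":0.4},
  {"delta_pos":[1.8,1.1,8.0],"dr":[0,0,0],"jaw":0.4},
])

```text
time: 15.05
position: [0.4704, 0.2996, 0.0348]
orientation: [3.14, -0.001, 1.309]
contact_force: [0.3, -0.6, -1.7]
width: 0.0459
grasp_force: 25.0
```

arm_command([
  {"delta_pos":[0,0,0.1],"dr":[0,0,0],"jaw":0.4},
  {"delta_pos":[0,0,0.2],"dr":[0,0,0],"jaw":0.4},
  {"delta_pos":[0,0,0.2],"dr":[0,0,0],"jaw":0.4},
])

```text
time: 15.35
position: [0.4699, 0.2995, 0.0326]
orientation: [3.141, -0.001, 1.309]
contact_force: [-0.1, -0.6, 4.8]
width: 0.0457
grasp_force: 25.0
```

Floor contact. I'll release and rise.

arm_command([
  {"delta_pos":[0,0.0,0],"dr":[0,0,0],"jaw":0.9},
  {"delta_pos":[0,0.0,0],"dr":[0,0,0],"jaw":0.9},
  {"delta_pos":[0,0.0,0],"dr":[0,0,0],"jaw":0.9},
  {"delta_pos":[0,0.0,0],"dr":[0,0,0],"jaw":0.9},
  {"delta_pos":[0,0.0,0],"dr":[0,0,0],"jaw":0.9},
  {"delta_pos":[0,0.0,-4.5],"dr":[0,0,0],"jaw":1},
  {"delta_pos":[0,0.0,-9],"dr":[0,0,0],"jaw":1},
  {"delta_pos":[0,0.0,-13.5],"dr":[0,0,0],"jaw":1},
])

```text
time: 16.15
position: [0.4689, 0.2989, 0.1678]
orientation: [-3.14, 0.001, 1.309]
contact_force: [0.9, 0.8, -0.0]
width: 0.0875
grasp_force: 0.0
```

Run:
```python
from h import *
go((.607,.309,.165,34))
```

```text
(0.607, 0.309, 0.165, 34) dpos [ 4.55 13.08  0.26] dr [-0.001  0.001  0.715] norm 13.8
```

arm_command([
  {"delta_pos":[4.6,13.1,0.2],"dr":[0,0,0.14],"jaw":1},
  {"delta_pos":[4.6,13.1,0.2],"dr":[0,0,0.28],"jaw":1},
  {"delta_pos":[4.6,13.1,0.2],"dr":[0,0,0.42],"jaw":1},
  {"delta_pos":[4.6,13.1,0.2],"dr":[0,0,0.56],"jaw":1},
  {"delta_pos":[4.6,13.1,0.2],"dr":[0,0,0.715],"jaw":1},
  {"delta_pos":[4.6,13.1,0.2],"dr":[0,0,0.715],"jaw":1},
  {"delta_pos":[4.6,13.1,0.2],"dr":[0,0,0.715],"jaw":1},
  {"delta_pos":[4.6,13.1,0.2],"dr":[0,0,0.715],"jaw":1},
])

```text
time: 16.95
position: [0.6075, 0.3097, 0.1647]
orientation: [-3.141, 0.0, 0.597]
contact_force: [1.0, -0.1, 0.2]
width: 0.088
grasp_force: 0.0
```

Run:
```python
from h import *
p=observe()["position"]
wlook("w7.png",[(p[0],p[1],.062)])
go((.607,.309,.024,34))
```

```text
(0.607, 0.309, 0.024, 34) dpos [-0.09  0.03 14.08] dr [-0.     0.     0.003] norm 14.1
```

View pics/w7.png

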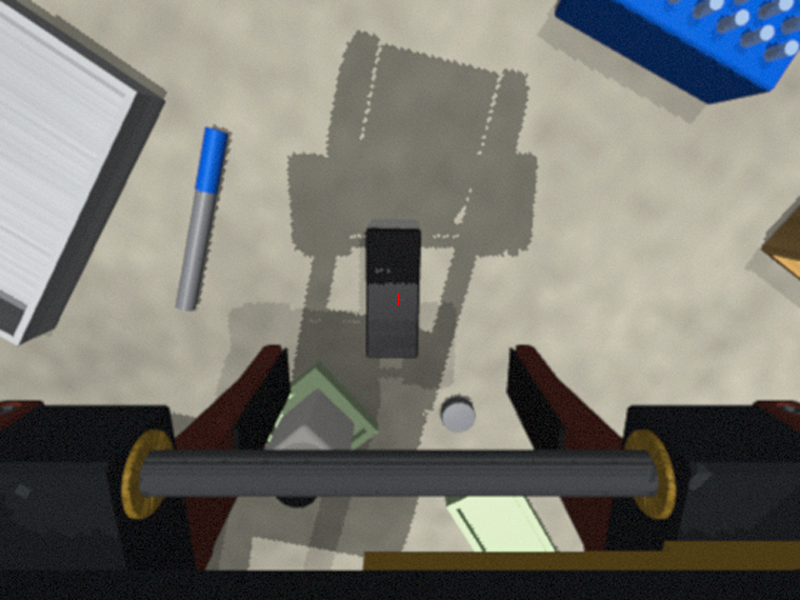

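The slide box lid is centred at (392,293), 4 mm left and 4 mm ahead, and aligned with the tool. I'll grip.

arm_command([
  {"delta_pos":[0.3,-0.4,5],"dr":[0,0,0],"jaw":1},
  {"delta_pos":[0.3,-0.4,10],"dr":[0,0,0],"jaw":1},
  {"delta_pos":[0.3,-0.4,13.9],"dr":[0,0,0],"jaw":1},
  {"delta_pos":[0.3,-0.4,13.9],"dr":[0,0,0],"jaw":0.6},
  {"delta_pos":[0.3,-0.4,13.9],"dr":[0,0,0],"jaw":0.3},
  {"delta_pos":[0.3,-0.4,13.9],"dr":[0,0,0],"jaw":0.3},
  {"delta_pos":[0.3,-0.4,13.9],"dr":[0,0,0],"jaw":0.3},
  {"delta_pos":[0.3,-0.4,13.9],"dr":[0,0,0],"jaw":0.3},
], force=25)

```text
time: 17.8
position: [0.6096, 0.3153, 0.028]
orientation: [3.141, -0.004, 0.594]
contact_force: [-0.5, 0.2, 0.6]
width: 0.0514
grasp_force: 0.0
```

arm_command([
  {"delta_pos":[0,0,0],"dr":[0,0,0],"jaw":0.3},
  {"delta_pos":[0,0,0],"dr":[0,0,0],"jaw":0.3},
  {"delta_pos":[0,0,0],"dr":[0,0,0],"jaw":0.3},
  {"delta_pos":[0,0,0],"dr":[0,0,0],"jaw":0.3},
])

```text
time: 18.2
position: [0.6084, 0.3148, 0.0264]
orientation: [3.142, -0.001, 0.594]
contact_force: [-1.4, -0.1, 6.1]
width: 0.0342
grasp_force: 24.9
```

Run:
```python
from h import *
o=observe();p=o["position"];print(p,o["grasp_force"])
go((p[0],p[1],.16,34),(.458,.088,.16,63.7))
```

```text
[0.60843463 0.31478278 0.02636035] 24.919033348560333
(np.float64(0.6084346349491188), np.float64(0.31478278389477815), 0.16, 34) dpos [ 1.000e-02  0.000e+00 -1.336e+01] dr [ 0.    -0.001  0.   ] norm 13.4
(0.458, 0.088, 0.16, 63.7) dpos [-25.15  10.38 -13.38] dr [ 0.    -0.001 -0.518] norm 30.3
```

arm_command([
  {"delta_pos":[0,0,-5],"dr":[0,0,0],"jaw":0.3},
  {"delta_pos":[0,0,-10],"dr":[0,0,0],"jaw":0.3},
  {"delta_pos":[0,0,-13.4],"dr":[0,0,0],"jaw":0.3},
  {"delta_pos":[-4,1.6,-13.4],"dr":[0,0,-0.08],"jaw":0.3},
  {"delta_pos":[-8,3.2,-13.4],"dr":[0,0,-0.17],"jaw":0.3},
  {"delta_pos":[-12,4.9,-13.4],"dr":[0,0,-0.26],"jaw":0.3},
  {"delta_pos":[-16,6.6,-13.4],"dr":[0,0,-0.34],"jaw":0.3},
  {"delta_pos":[-20,8.3,-13.4],"dr":[0,0,-0.43],"jaw":0.3},
])

```text
time: 19.0
position: [0.4872, 0.1327, 0.1593]
orientation: [-3.141, 0.0, 1.028]
contact_force: [-0.4, -0.0, -0.9]
width: 0.0336
grasp_force: 24.9
```

Run:
```python
from h import *
go((.458,.088,.11,63.7))
```

```text
(0.458, 0.088, 0.11, 63.7) dpos [-5.34 -0.19  4.93] dr [-0.001  0.    -0.084] norm 7.3
```

arm_command([
  {"delta_pos":[-3,-0.1,0],"dr":[0,0,-0.084],"jaw":0.3},
  {"delta_pos":[-5.3,-0.2,0],"dr":[0,0,-0.084],"jaw":0.3},
  {"delta_pos":[-5.3,-0.2,3],"dr":[0,0,-0.084],"jaw":0.3},
  {"delta_pos":[-5.3,-0.2,4.9],"dr":[0,0,-0.084],"jaw":0.3},
  {"delta_pos":[-5.3,-0.2,4.9],"dr":[0,0,-0.084],"jaw":0.3},
  {"delta_pos":[-5.3,-0.2,4.9],"dr":[0,0,-0.084],"jaw":0.3},
])

```text
time: 19.6
position: [0.4592, 0.0898, 0.1106]
orientation: [-3.14, 0.001, 1.108]
contact_force: [1.4, -0.1, -0.9]
width: 0.0337
grasp_force: 24.9
```

Run:
```python
from h import *
p=observe()["position"]
wlook("w8.png",[(.469,.098,.014)])
go((.469,.098,.0315,63.7))
```

```text
(0.469, 0.098, 0.0315, 63.7) dpos [1.13 0.45 7.96] dr [ 0.    -0.    -0.004] norm 8.1
```

View pics/w8.png

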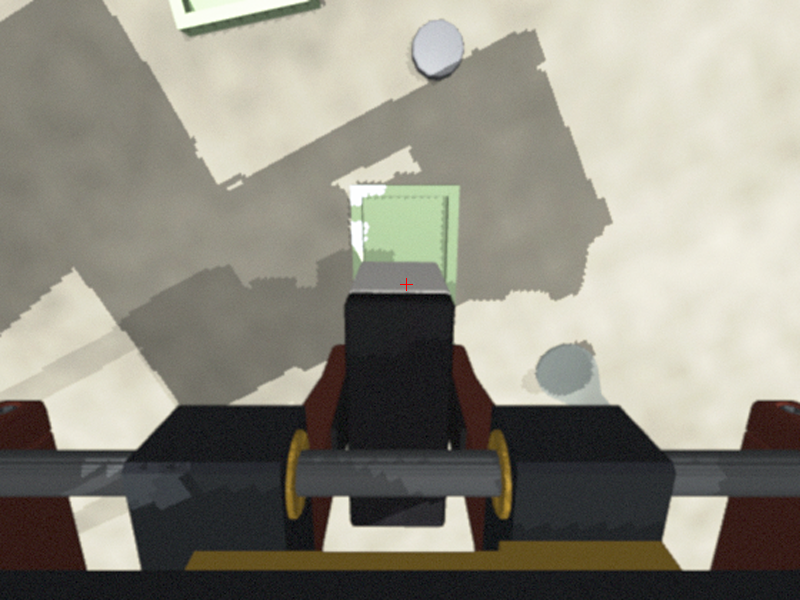

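Run:
```python
from h import *
w=wpix([(350,186),(460,186)],.014);print(w,np.linalg.norm(w[0]-w[1]))
o=observe();T=Ro.from_euler("xyz",o["orientation"]).as_matrix()
c=w.mean(0)-T[:,0]*.056;print(c);go((*c[:2],.0315,63.7))
```

```text
[[0.466669   0.16426302 0.014     ]
 [0.52285288 0.13617902 0.014     ]] 0.06281193173591244
[0.46975941 0.10011191 0.01398611]
(np.float64(0.46975941088623097), np.float64(0.10011190642090234), 0.0315, 63.7) dpos [1.35 0.42 7.96] dr [ 0.    -0.    -0.004] norm 8.1
```

The slide dock's far edge runs (350,186) to (460,186), parallel to the box, and its centre lies 1.35 cm along x and 0.4 cm along y. I'll lower the box.

arm_command([
  {"delta_pos":[1.3,0.4,0.5],"dr":[0,0,0],"jaw":0.3},
  {"delta_pos":[1.3,0.4,3],"dr":[0,0,0],"jaw":0.3},
  {"delta_pos":[1.3,0.4,5.5],"dr":[0,0,0],"jaw":0.3},
  {"delta_pos":[1.3,0.4,7],"dr":[0,0,0],"jaw":0.3},
  {"delta_pos":[1.3,0.4,7.6],"dr":[0,0,0],"jaw":0.3},
  {"delta_pos":[1.3,0.4,7.8],"dr":[0,0,0],"jaw":0.3},
  {"delta_pos":[1.3,0.4,7.9],"dr":[0,0,0],"jaw":0.3},
  {"delta_pos":[1.3,0.4,7.9],"dr":[0,0,0],"jaw":0.3},
])

```text
time: 20.45
position: [0.4698, 0.0998, 0.0324]
orientation: [3.14, -0.001, 1.108]
contact_force: [-0.6, -0.5, -2.1]
width: 0.0338
grasp_force: 24.9
```

arm_command([
  {"delta_pos":[0,0,0.1],"dr":[0,0,0],"jaw":0.3},
  {"delta_pos":[0,0,0.2],"dr":[0,0,0],"jaw":0.3},
  {"delta_pos":[0,0,0.2],"dr":[0,0,0],"jaw":0.3},
])

```text
time: 20.75
position: [0.4694, 0.0997, 0.0303]
orientation: [3.141, -0.001, 1.108]
contact_force: [-1.5, 0.5, 4.6]
width: 0.0339
grasp_force: 24.9
```

arm_command([
  {"delta_pos":[0,0.0,0],"dr":[0,0,0],"jaw":0.8},
  {"delta_pos":[0,0.0,0],"dr":[0,0,0],"jaw":0.8},
  {"delta_pos":[0,0.0,0],"dr":[0,0,0],"jaw":0.8},
  {"delta_pos":[0,0.0,0],"dr":[0,0,0],"jaw":0.8},
  {"delta_pos":[0,0.0,0],"dr":[0,0,0],"jaw":0.8},
  {"delta_pos":[0,0.0,-4.5],"dr":[0,0,0],"jaw":0.8},
  {"delta_pos":[0,0.0,-9],"dr":[0,0,0],"jaw":0.8},
  {"delta_pos":[0,0.0,-13.5],"dr":[0,0,0],"jaw":0.8},
])

```text
time: 21.55
position: [0.4682, 0.0996, 0.1659]
orientation: [-3.14, 0.001, 1.108]
contact_force: [0.9, -1.3, -0.1]
width: 0.0704
grasp_force: 0.0
```

arm_command([
  {"delta_pos":[0,0.0,-5],"dr":[0,0,0],"jaw":0.8},
  {"delta_pos":[0,0.0,-10],"dr":[0,0,0],"jaw":0.8},
  {"delta_pos":[0,0.0,-15],"dr":[0,0,0],"jaw":0.8},
  {"delta_pos":[0,0.0,-15],"dr":[0,0,0],"jaw":0.8},
  {"delta_pos":[0,0.0,-15],"dr":[0,0,0],"jaw":0.8},
])

```text
time: 22.05
position: [0.4695, 0.0996, 0.3158]
orientation: [3.139, -0.002, 1.108]
contact_force: [-0.1, -0.5, -0.7]
width: 0.0702
grasp_force: 0.0
```

Run:
```python
from h import *
im=read_camera("side")[:,:,::-1]
cv2.imwrite("pics/s9.png",cv2.resize(im[110:390,180:400],None,fx=2.1,fy=2.1,interpolation=cv2.INTER_CUBIC))
```

```text
(no output)
```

View pics/s9.png

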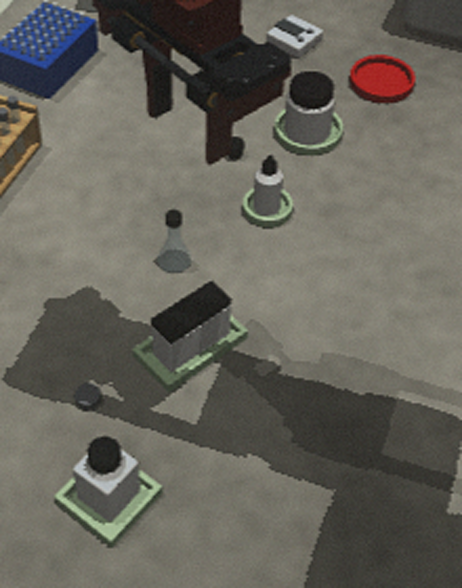

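All four containers stand upright in their docks: jar (311,110), dropper (268,190), box (195,330), square bottle (108,485). The flask at (173,240) is still standing in its place.

```bash
python3 -c "
from bench import *
print(hand_in())"
```

```text
the job is handed in; nothing more can be done
None
```

All four containers stand upright in their matching docks, the flask was left where it stood, and the job was handed in after about 22 s of robot time (no verdict was returned).

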